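# Park the sliding microtome and cover its knife

### The job

Make the sliding microtome safe: push its sledge slowly along the ways, knife edge leading, until the lock pin riding on the bed drops into the unmarked park hole and locks the sledge. Then fold the red guard over the knife edge. Do not touch the blade, and leave the wash bottle and the staining jar behind the machine where they stand.

Things in the scene. Friction and masses are not known exactly. Their poses are not given: they have to be found in the camera images.
- microtome_bed: Fixed grey and ivory bed of a small sliding microtome, 356 mm long (its y), 104 mm wide, plus a specimen vice with a wax block on its +x side (x up to 131 mm, 78 mm high). Origin: at bench level under the centre of the ways. Keeper strips beside the sledge reach z = 48 mm; ivory end blocks (y -175..-133 and 133..175 mm, 55 mm high) are the end stops.
- sledge: Ivory sledge (62 x 100 x 51 mm block on a 76 mm wide foot) held down by the keepers, 0.7 to 1.2 kg; oiled, it moves with 1 to 4 N. Origin: centre of its underside, axes as the bed's, 1 mm play. It can go from y = -83 to +83 mm on the bed, starts between y = -80 and -25 and must go towards +y. A knife arm (steel jaws y -24..-2, z 58..80 mm) sticks out to x = 130 mm.
- push_plate (a point): Centre of the outer (-y) face of the upright push plate at the sledge's -y end, at the sledge's (0, -50, 82) mm. The plate is 56 mm wide (x), 8 mm thick, its top 18 mm above this point and the sledge's top 31 mm below it. Push it towards +y.
- knife: Bare steel blade, 116 mm long along x, 35 mm wide, edge facing +y, clamped in the jaws at the sledge's x 12..128, y -16..19, z 66..77 mm. Must not be touched.
- lock_pin (a joint): How far the lock pin has dropped (m): 0 = its tip rides on the strip, 0.010 = fully down in the hole. The polished 10 mm pin falls by its own weight; slid over the hole faster than about 50 mm/s it may miss it or hang part-way, and a small nudge back lets it fall. Once down it locks the sledge rigidly both ways: a further push meets a sharp rise of force.
- pin_knob (a point): Centre of the top of the pin's black knob (23 mm diameter, 16 mm high), over the sledge's (-12, 15) mm and 86 mm above its underside while the pin rides, 76 mm once it has dropped. While it rides, a 10 mm gap shows between the knob and its brass bushing.
- knife_guard (a joint): Angle of the red guard (rad): 0 = open, leaning back 25 degrees past upright, 2.0 = folded over the knife edge. Light hinge along the sledge's x at (y -26, z 84) mm. A flat flap spanning the sledge's x 32..126 mm, 50 mm from hinge to free edge, 3 mm thick, with a 16 mm lip. Pushed past upright towards +y it falls shut by its weight.
- guard_edge (a point): Middle of the guard's free edge, on its outer face. With the guard open it stands about 44 mm above the hinge and 24 mm behind it (-y); push the outer (-y) face towards +y.
- wash_bottle: White wash bottle with red cap, 182 mm high, at the back. Bystander; origin under it.
- staining_jar: Glass staining jar, 55 mm wide, 114 mm high, at the back. Bystander; origin under it.
- ways (a point): Centre of the ways on which the sledge slides, bed's (0, 0, 26) mm, axes as the bed's. A strip with one unmarked blind hole, 13 mm wide and 14 mm deep, runs along them at x = -12 mm. It is set differently from time to time: the pin falls in when the sledge's origin is somewhere between y = 20 and 60 mm from this point.
- flotation_bath: White flotation bath with a black basin, about 430 x 430 mm and 230 mm high, fixed on the left of the bench, its right wall at about y = 0.19 m. Not part of the job; the arm starts above it and must clear it. Origin under it.

How it is judged:
By the outcome, as a careful person would: the job done as asked, in the order asked, and still so for the second after the job is handed in, with the robot touching nothing.
It also fails if it takes over 45 s, if anything falls off the work surface, if the arm or the gripper's body presses on something with over 40 N, if the wrist force passes 120 N, or if a joint passes its speed limit or range.

### The arm

A 6-joint arm with a two-finger parallel gripper is mounted at the origin on a cart in front of the work surface, level with it; the furniture and walls round the work are solid. World frame = base frame: x ahead of the robot, y to its left, z up, the work surface at z = 0. Lengths are in m, angles in rad, forces in N, time in s.
With the tool pointing down it reaches from about 0.35 to 0.975 m from the base axis. Payload 4.9 kg.
Tool frame: the origin (TCP) lies at the very end of the fingers, on their centre line; the grasp point (between the pads) lies 19 mm behind it (manip.hold_point_z is the distance from the TCP to the grasp point, in m); z points along the fingers, y is the direction in which the jaws open and shut (so a half turn about z gives the same grasp; the last joint's range is limited). The gripper opens to 85 mm and grips with 20 to 120 N. Pads are 22 mm wide; open, the fingers measure 114 mm over their backs; the gripper's body (76 mm by 85 mm) begins 54 mm behind the grasp point. The pads swing forward as they close: fully open they stand 13 mm farther back than shut.
Start: joints at [1.007, 0.053, 1.613, -0, 1.476, -0.119], TCP at [0.269, 0.564, 0.231] pointing down, gripper open.
Joint ranges: [-3.01, 3.01], [-1.01, 2.22], [0.06, 2.58], [-1.02, 4.17], [0.09, 2.62], [-3.14, 3.14]. Speed limits (rad/s): [2.57, 2.57, 3.14, 3.14, 3.14, 3.14].

### API

Orientations are given as a unit quaternion [w, x, y, z].
In Python, from plant import manip gives the robot as it stands. The module is installed in compiled form; this text tells all that it offers.
- The arm moves only by the shell command python3 -m creep 'ROWS'. ROWS is JSON, a list of rows, each a list of 7 numbers: the turn, a rotation vector about the tool's x, y, z in degrees, then the shift along the tool's x, y, z in m, then the opening, from 0 (shut) to 1 (fully open). In form: [[ax, ay, az, tx, ty, tz, jaw], ...]. A call has 1 to 20 rows; each row shifts and turns the commanded pose from where the row before left it, along the tool's axes as they then stand; what a row does not reach is not made up. A row lasts 1/12 s, in which the tool goes at most 41.7 mm and 7.16 degrees, less where a joint would pass 70% of its speed; a pose out of reach is approached as far as the arm can. A call is refused whole if a number of a shift passes 0.0417 or a number of a turn 7.16, either way. A call with a gripper value outside its range is refused whole. The fingers move at their own pace and stop on an object; the grip force is fixed at half the most. Time passes only in rows, so rows that do not move let the fingers close. It gives the time, the measured TCP pose, the force and the opening at its end, in the units of the state.
- manip.state(): the state, without advancing time (a new reading comes with each control period).
- manip.grab_frame(name): name is "scene" or "top" or "wrist"; returns the picture (480x640x3 uint8, blue, green, red); there is no depth.
- manip.get_calibration(name): a dict with "fx", "fy", "cx", "cy" (pixels), "xyz" and "attitude" of the camera in the world. Camera axes: x right, y down, z forward; pixel columns grow to the right and rows downward; lengths in m; the calibration is good to about 2 mm. The wrist camera is an equidistant fisheye: a pixel r from the principal point sees the ray r / f radians off the axis. A picture is of the moment at which its call begins: read the wrist's pose just before it. get_calibration takes no time and is no camera call; for the wrist camera it gives the pose at the moment of the call.
- manip.job_done(): hands the job in, once; it reports no verdict.
Trained networks look in the newest picture that a camera, given by its name, has taken for a name from the list of things; names that differ only in an ending like _2 or _b are one class to them, and where a whole thing is asked for, a point or a joint stands for the part that bears it (a point fixed in the world has none). Each returns a list of dicts, best first, with "confidence" (0 to 1); they miss things now and then, are a little off and sometimes report something else, mostly with a low value. They report only what shows in the picture. A call takes as long as a camera call.
- manip.cut_out(target, camera): "pixels" (480x640 bool, what is visible of it) and "rect" ([left, top, right, bottom] in pixels, round what is visible of it).
The state is a dict: "time": time; "joint_pos": joint angles; "joint_vel": joint speeds; "joint_efforts": joint torques, N m; "tool_pos": TCP position; "tool_rot": TCP orientation; "contact_force": force on the tool from outside, world axes, zero at the start; "ft_torque": the same for the moment, N m; "gripper_width": opening from 0.0 (shut) to 1.0 (fully open).
Only numpy, scipy, OpenCV 4.12 (cv2) and the standard library are available. Lean on these libraries where they do the work, as an engineer would, in place of code of your own. Each camera call takes 0.05 s, during which the arm holds its last target.

## Working session

There is one attempt and no reset: what is moved stays moved. The work goes in short steps, Python scripts to look and compute and a shell command to move; the robot and the scene stay as the last step left them, time stands still between calls to the robot, and variables do not carry over. Pictures are saved under pics/ and viewed, and the job is handed in when it is done.

```bash
mkdir -p pics
python3 - <<'E'
from plant import manip
import cv2,numpy as np
s=manip.state();print({k:np.round(v,3) for k,v in s.items()})
for n in ["scene","top"]:
    f=manip.grab_frame(n);cv2.imwrite(f"pics/{n}0.png",f)
    print(n,manip.get_calibration(n))
    for t in ["sledge","push_plate","pin_knob","microtome_bed","knife_guard","wash_bottle","staining_jar"]:
        for r in manip.cut_out(t,n)[:2]:
            ys,xs=np.nonzero(r["pixels"]); print(t,round(r["confidence"],2),np.round(r["rect"]),xs.mean().round(1) if len(xs) else None,ys.mean().round(1) if len(ys) else None)
print(manip.state()["time"])
E
```

```text
{'time': np.float64(0.0), 'joint_pos': array([ 1.007,  0.053,  1.614, -0.   ,  1.476, -0.119]), 'joint_vel': array([ 0.001, -0.001, -0.001,  0.001,  0.   ,  0.   ]), 'joint_efforts': array([ 0.0000e+00, -3.9368e+01, -3.7018e+01, -0.0000e+00,  7.0000e-03,
        0.0000e+00]), 'tool_pos': array([0.269, 0.564, 0.23 ]), 'tool_rot': array([-0.   ,  0.221,  0.975, -0.001]), 'contact_force': array([-0.117,  0.371, -0.031]), 'ft_torque': array([-0.035, -0.026, -0.025]), 'gripper_width': np.float64(1.0)}
scene {'fx': 516.8923251935457, 'fy': 516.8923251935457, 'cx': 319.7775488002909, 'cy': 244.87150079627062, 'xyz': array([0.74035749, 0.65458958, 0.99386812]), 'attitude': array([-0.04471636,  0.13266286,  0.94828195, -0.28489006])}
sledge 0.76 [283. 136. 360. 209.] 321.0 170.3
push_plate 0.67 [279. 139. 360. 208.] 321.2 170.2
pin_knob 0.5 [346. 168. 353. 176.] 347.5 172.9
microtome_bed 0.68 [284. 138. 385. 267.] 337.2 218.0
knife_guard 0.72 [282. 143. 326. 170.] 303.3 154.2
knife_guard 0.66 [214. 244. 249. 289.] 232.4 265.4
wash_bottle 0.84 [188. 149. 224. 204.] 207.0 178.4
wash_bottle 0.6 [286. 139. 360. 212.] 321.5 170.4
staining_jar 0.7 [214. 243. 249. 288.] 232.2 265.2
top {'fx': 486.9716113128309, 'fy': 486.9716113128309, 'cx': 321.5832869993233, 'cy': 233.41113618921466, 'xyz': array([0.48360475, 0.08196988, 1.17686826]), 'attitude': array([-0.029886  ,  0.71158383, -0.70152311,  0.02491186])}
sledge 0.71 [378. 224. 436. 294.] 410.1 261.2
push_plate 0.62 [380. 224. 435. 295.] 410.1 261.0
pin_knob 0.56 [394. 280. 405. 294.] 397.9 286.0
microtome_bed 0.73 [311. 228. 463. 304.] 381.9 273.2
microtome_bed 0.34 [377. 223. 438. 300.] 409.7 261.6
knife_guard 0.93 [418. 221. 439. 267.] 426.0 244.7
wash_bottle 0.74 [424. 135. 463. 172.] 440.4 151.6
staining_jar 0.76 [325. 143. 350. 172.] 335.4 155.6
0.8
```

Run:
```python
import cv2
a=cv2.imread("pics/scene0.png")[110:310,170:430];cv2.imwrite("pics/s_c.png",cv2.resize(a,None,fx=3,fy=3,interpolation=2))
a=cv2.imread("pics/top0.png")[120:320,290:490];cv2.imwrite("pics/t_c.png",cv2.resize(a,None,fx=3,fy=3,interpolation=2))
```

```text
(no output)
```

View pics/s_c.png

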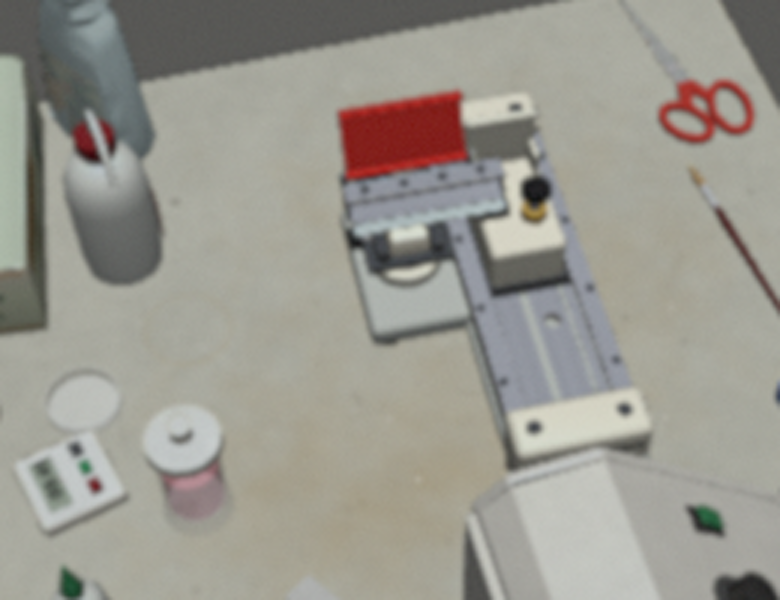

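View pics/t_c.png

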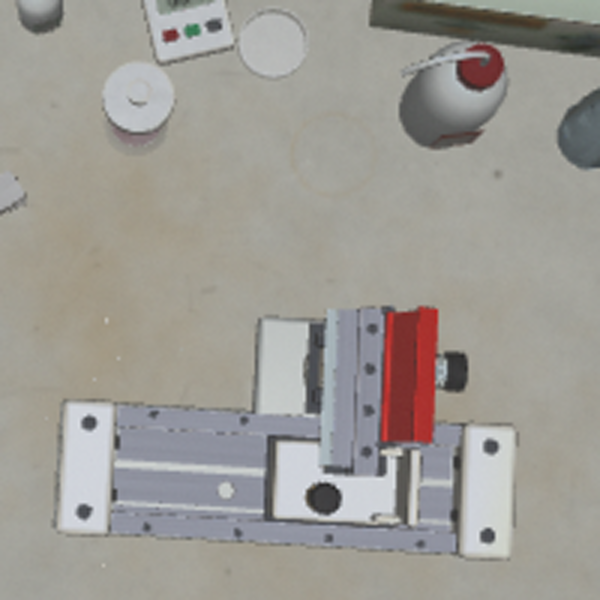

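View pics/top0.png

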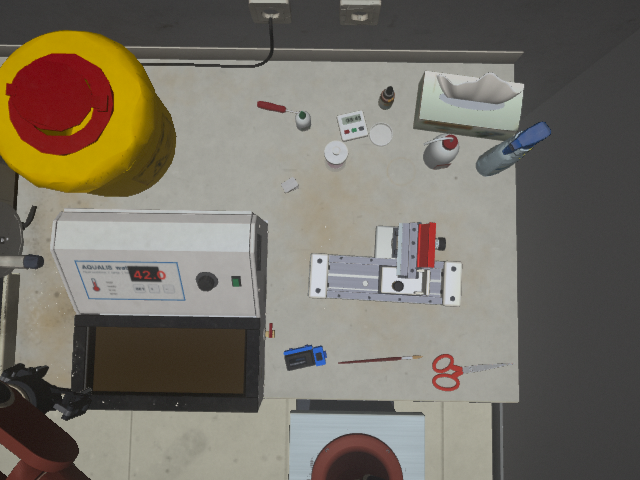

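```bash
cat > h.py <<'E'
import numpy as np
from scipy.spatial.transform import Rotation as R
from scipy.optimize import least_squares
C={"top":dict(f=486.9716113128309,cx=321.5832869993233,cy=233.41113618921466,xyz=[0.48360475,0.08196988,1.17686826],q=[-0.029886,0.71158383,-0.70152311,0.02491186]),
"scene":dict(f=516.8923251935457,cx=319.7775488002909,cy=244.87150079627062,xyz=[0.74035749,0.65458958,0.99386812],q=[-0.04471636,0.13266286,0.94828195,-0.28489006])}
def rot(q): return R.from_quat([q[1],q[2],q[3],q[0]]).as_matrix()
def ray(u,v,z,n="top"):
    c=C[n];d=rot(c["q"])@np.array([(u-c["cx"])/c["f"],(v-c["cy"])/c["f"],1]);o=np.array(c["xyz"])
    return o+d*(z-o[2])/d[2]
def proj(p,n="top"):
    c=C[n];q=rot(c["q"]).T@(np.asarray(p,float)-c["xyz"]);return np.array([c["f"]*q[0]/q[2]+c["cx"],c["f"]*q[1]/q[2]+c["cy"]])
E
python3 - <<'E'
from h import *
L=[(65,400),(115,403),(108,535),(57,530)]
Rr=[(465,424),(515,426),(512,558),(460,553)]
cr=lambda p:(290+p[0]/3,120+p[1]/3)
P=[ray(*cr(p),.055) for p in L+Rr];print(np.round(P,4))
bl=[(52,175),(52,133),(-52,133),(-52,175),(52,-133),(52,-175),(-52,-175),(-52,-133)]
def tw(b,x,y,t,z=.055): c,s=np.cos(t),np.sin(t);return np.array([x+c*b[0]-s*b[1],y+s*b[0]+c*b[1],z])
f=lambda v:np.concatenate([tw(np.array(b)/1e3,*v)[:2]-p[:2] for b,p in zip(bl,P)])
r=least_squares(f,[.4,0,0]);print(r.x,np.round(f(r.x)*1e3,1))
x,y,t=r.x
def inv(p):
    c,s=np.cos(t),np.sin(t);d=p[:2]-[x,y];return np.array([c*d[0]+s*d[1],-s*d[0]+c*d[1]])*1e3
print("hole",inv(ray(*cr((226,490)),.026)))
print("hole30",inv(ray(*cr((226,490)),.03)))
print("knob riding",inv(ray(*cr((323,498)),.026+.086)))
print("sledge lead edge",inv(ray(*cr((273,437)),.026+.051)),inv(ray(*cr((268,520)),.077)))
print("plate top",inv(ray(*cr((415,450)),.126)),inv(ray(*cr((410,525)),.126)))
print("hinge/guard top", inv(ray(*cr((437,308)),.026+.084+.044)),inv(ray(*cr((433,443)),.026+.128)))
for t_,z,uv in [("bottle cap",.18,(450,142)),("jar",.11,(336,152))]: print(t_,ray(*uv,z))
E
```

```text
[[ 0.5243  0.1127  0.055 ]
 [ 0.5226  0.0743  0.055 ]
 [ 0.4219  0.0782  0.055 ]
 [ 0.4251  0.1172  0.055 ]
 [ 0.5103 -0.1939  0.055 ]
 [ 0.5094 -0.2321  0.055 ]
 [ 0.4091 -0.229   0.055 ]
 [ 0.4123 -0.1896  0.055 ]]
[ 0.46688572 -0.05776813 -0.04297077] [ 2.   2.2  2.  -1.4 -1.3 -0.9 -2.7  2.1  2.8  1.   2.  -2.8 -1.7 -1.4
 -3.1  1.2]
hole [-12.06953237  43.48278946]
hole30 [-11.99039098  43.81938555]
knob riding [-12.08298614 -19.67325518]
sledge lead edge [30.51183944 14.56888505] [-31.53838567  15.32570578]
plate top [ 26.17680034 -81.74421658] [-27.35335241 -80.34848132]
hinge/guard top [126.04638723 -87.20564398] [ 31.3491198  -88.14546069]
bottle cap [ 0.75541341 -0.17478321  0.18      ]
jar [0.74861025 0.06062665 0.11      ]
```

```bash
python3 -m creep '[[0,0,0,0,0,-0.02,1],[0,0,0,0,0,-0.02,1],[0,0,0,0,0,-0.02,1],[0,0,6.69,0,0,-0.02,0],[0,0,6.69,0,0,-0.02,0],[0,0,6.69,0,0,-0.02,0],[0,0,6.69,0,0,0,0],[0,0,6.69,0,0,0,0],[0,0,6.69,0,0,0,0],[0,0,6.69,0,0,0,0],[0,0,6.69,0,0,0,0],[0,0,6.69,0,0,0,0],[0,0,6.69,0,0,0,0],[0,0,0,0,0,0,0]]'
python3 - <<'E'
from plant import manip
from h import *
c=manip.get_calibration("wrist");s=manip.state();T=rot(s["tool_rot"])
print(np.round(T,3),T.T@(np.array(c["xyz"])-s["tool_pos"]),s["joint_pos"])
E
```

```text
time: 1.97
tool_pos: [0.2689, 0.5641, 0.3513]
tool_rot: [0.0, 0.722, 0.692, -0.0]
contact_force: [1.1, 0.3, -0.4]
gripper_width: 0.002
[[ 0.043  0.999 -0.   ]
 [ 0.999 -0.043 -0.   ]
 [-0.    -0.    -1.   ]] [ 0.07185106  0.00126227 -0.14338651] [ 1.00695449e+00  9.65869141e-03  1.45994875e+00 -1.33379159e-05
  1.67205700e+00  1.05045100e+00]
```

```bash
python3 -m creep '[[0,0,0,-0.018,0.0055,0,0],[0,0,0,-0.0367,0.0112,0,0],[0,0,0,-0.0367,0.0112,0,0],[0,0,0,-0.0367,0.0112,0,0],[0,0,0,-0.0367,0.0112,0,0],[0,0,0,-0.0367,0.0112,0,0],[0,0,0,-0.0367,0.0112,0,0],[0,0,0,-0.0367,0.0112,0,0],[0,0,0,-0.0367,0.0112,0,0],[0,0,0,-0.0367,0.0112,0,0],[0,0,0,-0.0367,0.0112,0,0],[0,0,0,-0.0367,0.0112,0,0],[0,0,0,-0.0367,0.0112,0,0],[0,0,0,-0.0367,0.0112,0,0],[0,0,0,-0.0367,0.0112,0,0],[0,0,0,-0.0367,0.0112,0,0],[0,0,0,-0.0367,0.0112,0,0],[0,0,0,-0.0367,0.0112,0,0],[0,0,0,-0.0367,0.0112,0,0],[0,0,0,-0.0367,0.0112,0,0]]'
python3 -m creep '[[0,0,0,-0.018,0.0055,0,0],[0,0,0,0,0,0,0],[0,0,0,0,0,0,0]]'
python3 - <<'E'
from plant import manip
from h import *
import cv2
c=manip.get_calibration("wrist");s=manip.state();print(s["joint_pos"],s["tool_pos"],c)
cv2.imwrite("pics/w1.png",manip.grab_frame("wrist"))
cv2.imwrite("pics/t1.png",manip.grab_frame("top"))
E
```

```text
time: 3.63
tool_pos: [0.4573, -0.1617, 0.3516]
tool_rot: [0.0, 0.721, 0.693, 0.0]
contact_force: [0.7, 0.7, 0.2]
gripper_width: -0.0
time: 3.88
tool_pos: [0.4619, -0.1784, 0.351]
tool_rot: [-0.001, 0.722, 0.692, 0.0]
contact_force: [0.4, 0.1, -0.6]
gripper_width: 0.003
[-5.19242917e-01 -3.03284138e-01  1.74188893e+00  4.22430091e-04
  1.70422092e+00 -4.77890360e-01] [ 0.46186037 -0.17838008  0.35096364] {'fx': 371.64829954431775, 'fy': 371.64829954431775, 'cx': 317.55249936329034, 'cy': 236.05565532554763, 'xyz': array([ 0.4662456 , -0.10679937,  0.49440311]), 'attitude': array([ 0.1401918 ,  0.98990324, -0.02067619, -0.00321327])}
```

View pics/w1.png

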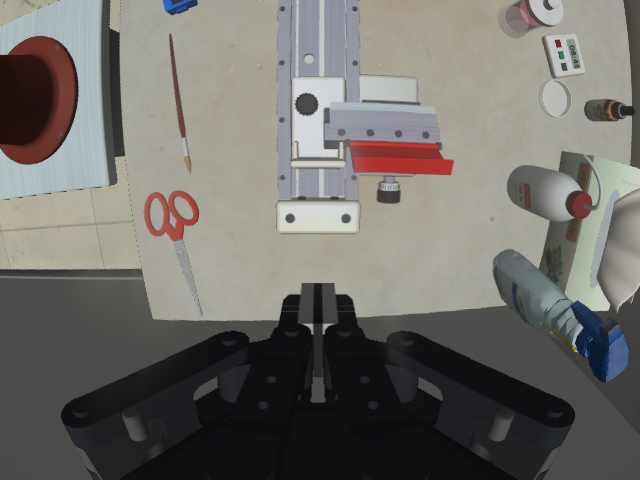

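```bash
cat >> h.py <<'E'
X0,Y0,T0=0.46688572,-0.05776813,-0.04297077
def bed(p):
    c,s=np.cos(T0),np.sin(T0);d=np.asarray(p)[:2]-[X0,Y0];return np.round(np.array([c*d[0]+s*d[1],-s*d[0]+c*d[1]])*1e3,1)
def wray(u,v,z,cal):
    d=np.array([u-cal["cx"],v-cal["cy"]]);r=np.hypot(*d);a=r/cal["fx"];l=np.r_[d/r*np.sin(a),np.cos(a)]
    w=rot(cal["attitude"])@l;o=np.array(cal["xyz"]);return o+w*(z-o[2])/w[2]
E
python3 - <<'E'
from h import *
import cv2
cal=dict(fx=371.64829954,cx=317.5525,cy=236.0557,xyz=[0.4662456,-0.10679937,0.49440311],attitude=[0.1401918,0.98990324,-0.02067619,-0.00321327])
for n,u,v,z in [("hole",308.5,59,.026),("knob",306,104,.112),("plate L",291,163,.126),("plate R",347,163,.126),("blk",277,201,.055),("blk",359,201,.055),("blk",277,232,.055),("blk",359,232,.055),("guardedge",355,173,.154),("ge2",453,173,.154)]: print(n,bed(wray(u,v,z,cal)))
a=cv2.imread("pics/w1.png")[30:250,250:470];cv2.imwrite("pics/w1c.png",cv2.resize(a,(600,600),interpolation=2))
E
```

```text
hole [-10.1  43.5]
knob [-10.5 -20.7]
plate L [-25.  -80.2]
plate R [ 30.5 -80.1]
blk [ -47.6 -132.1]
blk [  51.3 -131.9]
blk [ -48.6 -170.9]
blk [  52.4 -170.8]
guardedge [ 35.8 -87. ]
ge2 [131.1 -84.3]
```

View pics/w1c.png

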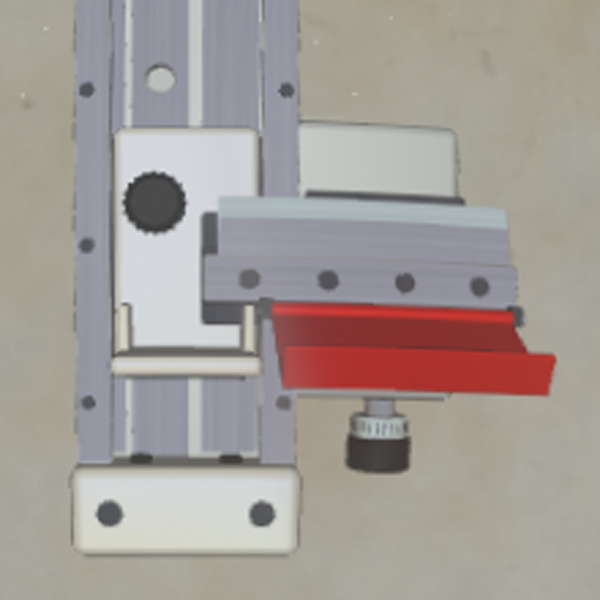

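```bash
python3 -m creep '[[0,0,0,0,0,0.015,0],[0,0,0,0,0,0.03,0],[0,0,0,0,0,0.03,0],[0,0,0,0,0,0.03,0],[0,0,0,0,0,0.03,0],[0,0,0,0,0,0.03,0],[0,0,0,0,0,0.03,0],[0,0,0,0,0,0.03,0],[0,0,0,0,0,0.02,0],[0,0,0,0,0,0.007,0],[0,0,0,0.006,0.001,0,0],[0,0,0,0.006,0.001,0,0],[0,0,0,0.003,0,0,0],[0,0,0,0.001,0,0,0],[0,0,0,0.001,0,0,0]]'
python3 - <<'E'
from plant import manip
from h import *
import cv2
c=manip.get_calibration("wrist");s=manip.state();print(s["contact_force"],s["tool_pos"],bed(s["tool_pos"]))
cv2.imwrite("pics/w2.png",manip.grab_frame("wrist"))
E
```

```text
time: 5.23
tool_pos: [0.4658, -0.161, 0.1011]
tool_rot: [0.002, 0.721, 0.693, 0.0]
contact_force: [0.4, -0.6, 0.6]
gripper_width: 0.006
[ 0.41595535 -0.56116616  0.62756799] [ 0.46581876 -0.16096302  0.10107362] [   3.4 -103.1]
```

View pics/w2.png

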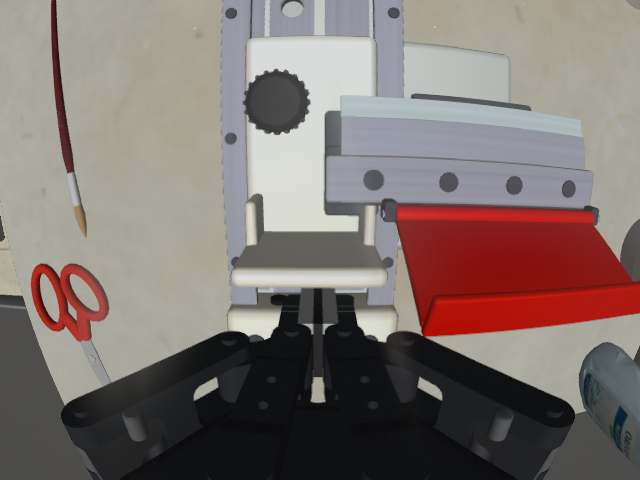

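```bash
python3 -m creep '[[0,0,0,0,-0.005,-0.005,0],[0,0,0,0,-0.005,-0.005,0],[0,0,0,0.001,0,0,0],[0,0,0,0.001,0,0,0],[0,0,0,0.001,0,0,0],[0,0,0,0.001,0,0,0],[0,0,0,0.001,0,0,0],[0,0,0,0.001,0,0,0],[0,0,0,0.001,0,0,0],[0,0,0,0.001,0,0,0],[0,0,0,0.001,0,0,0],[0,0,0,0.001,0,0,0]]'
python3 - <<'E'
from plant import manip
from h import *
import cv2
s=manip.state();print(s["contact_force"],s["tool_pos"],bed(s["tool_pos"]))
cv2.imwrite("pics/w3.png",manip.grab_frame("wrist"))
f=manip.grab_frame("scene")[110:310,220:420];cv2.imwrite("pics/s3.png",cv2.resize(f,(600,600),interpolation=2))
E
```

```text
time: 6.28
tool_pos: [0.4549, -0.1507, 0.1091]
tool_rot: [0.0, 0.722, 0.692, -0.0]
contact_force: [-0.4, -3.4, -1.6]
gripper_width: 0.001
[-0.39055998 -3.43370934 -1.63897336] [ 0.45493039 -0.15072776  0.10912297] [ -8.  -93.4]
```

View pics/w3.png

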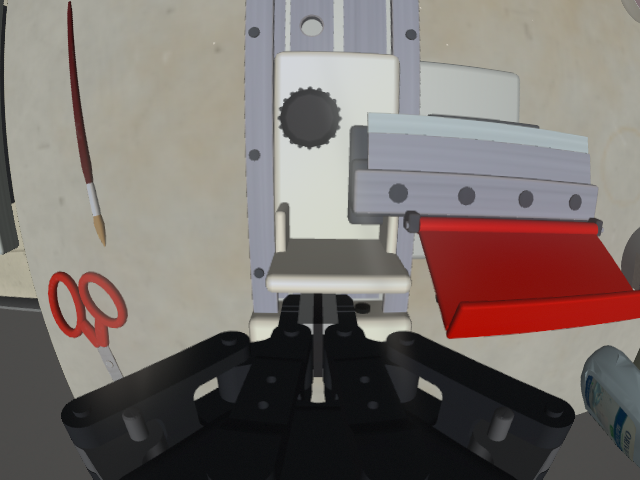

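View pics/s3.png

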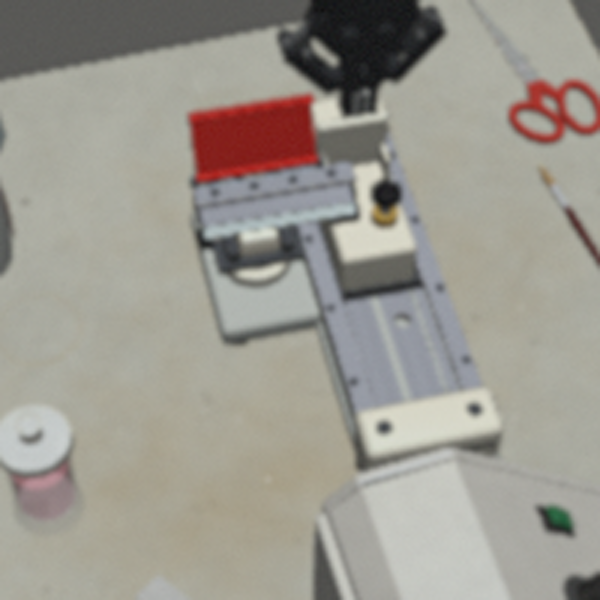

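```bash
python3 -m creep '[[0,0,0,0.001,0,0,0],[0,0,0,0.0015,0,0,0],[0,0,0,0.002,0,0,0],[0,0,0,0.002,0,0,0],[0,0,0,0.002,0,0,0],[0,0,0,0.002,0,0,0],[0,0,0,0.002,0,0,0],[0,0,0,0.002,0,0,0],[0,0,0,0.002,0,0,0],[0,0,0,0.002,0,0,0],[0,0,0,0.002,0,0,0],[0,0,0,0.002,0,0,0],[0,0,0,0.002,0,0,0],[0,0,0,0.002,0,0,0],[0,0,0,0.002,0,0,0],[0,0,0,0.002,0,0,0],[0,0,0,0.002,0,0,0],[0,0,0,0.002,0,0,0],[0,0,0,0.002,0,0,0],[0,0,0,0.002,0,0,0]]'
python3 - <<'E'
from plant import manip
from h import *
import cv2
s=manip.state();print(s["contact_force"],s["tool_pos"],bed(s["tool_pos"]))
cv2.imwrite("pics/w4.png",manip.grab_frame("wrist"))
E
```

```text
time: 8.05
tool_pos: [0.4567, -0.1118, 0.1093]
tool_rot: [-0.0, 0.722, 0.692, -0.0]
contact_force: [-0.9, -3.6, -1.7]
gripper_width: -0.0
[-0.92699183 -3.58041181 -1.74613565] [ 0.45672    -0.11181524  0.10929536] [ -7.8 -54.4]
```

View pics/w4.png

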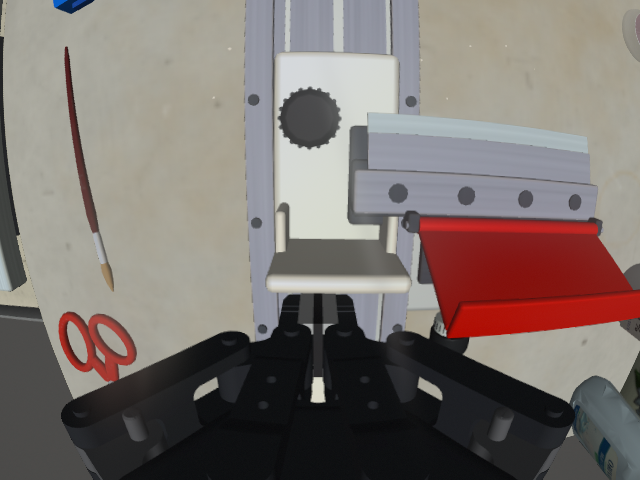

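```bash
python3 -m creep '[[0,0,0,0.0015,0,0,0],[0,0,0,0.0015,0,0,0],[0,0,0,0.0015,0,0,0],[0,0,0,0.0015,0,0,0],[0,0,0,0.0015,0,0,0],[0,0,0,0.0015,0,0,0],[0,0,0,0.0015,0,0,0],[0,0,0,0.0015,0,0,0],[0,0,0,0.0015,0,0,0],[0,0,0,0.0015,0,0,0],[0,0,0,0.0015,0,0,0],[0,0,0,0.0015,0,0,0],[0,0,0,0.0015,0,0,0]]'
python3 -m creep '[[0,0,0,0.001,0,0,0],[0,0,0,0.001,0,0,0],[0,0,0,0.001,0,0,0]]'
python3 - <<'E'
from plant import manip
from h import *
s=manip.state();print(s["contact_force"],bed(s["tool_pos"]))
E
```

```text
time: 9.18
tool_pos: [0.4575, -0.0923, 0.1093]
tool_rot: [-0.0, 0.722, 0.692, 0.0]
contact_force: [-1.5, -3.7, -1.8]
gripper_width: -0.003
time: 9.43
tool_pos: [0.4577, -0.0895, 0.1093]
tool_rot: [0.0, 0.722, 0.692, -0.0]
contact_force: [-0.9, -4.6, -1.0]
gripper_width: -0.005
[-0.86244812 -4.60735721 -0.98800722] [ -7.8 -32.1]
```

```bash
python3 -m creep '[[0,0,0,0.001,0,0,0],[0,0,0,0.001,0,0,0]]'
python3 -m creep '[[0,0,0,0.001,0,0,0],[0,0,0,0.001,0,0,0]]'
python3 - <<'E'
from plant import manip
from h import *
import cv2
s=manip.state();print(s["contact_force"],bed(s["tool_pos"]))
cv2.imwrite("pics/w5.png",manip.grab_frame("wrist"))
f=manip.grab_frame("scene")[110:310,220:420];cv2.imwrite("pics/s5.png",cv2.resize(f,(600,600),interpolation=2))
E
```

```text
time: 9.6
tool_pos: [0.4579, -0.088, 0.1096]
tool_rot: [0.001, 0.722, 0.692, -0.0]
contact_force: [-1.8, -6.9, 0.7]
gripper_width: -0.004
time: 9.77
tool_pos: [0.4583, -0.0871, 0.1104]
tool_rot: [0.002, 0.722, 0.692, -0.001]
contact_force: [-2.9, -11.0, 3.0]
gripper_width: -0.001
[ -2.928492   -10.95193324   3.00616461] [ -7.3 -29.6]
```

View pics/s5.png

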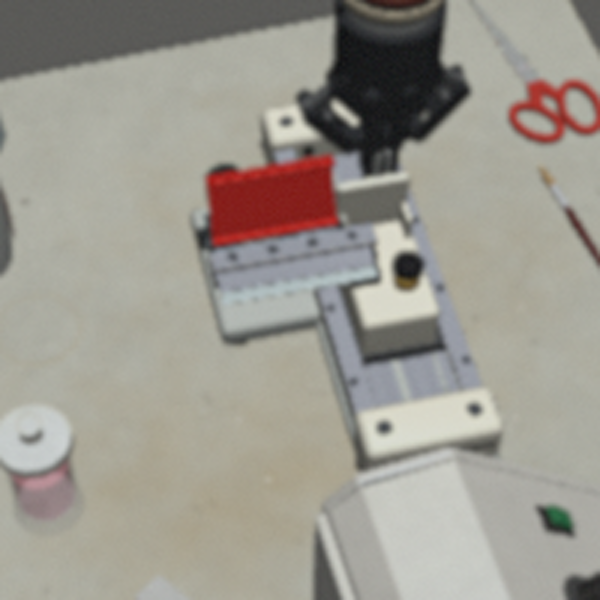

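View pics/w5.png

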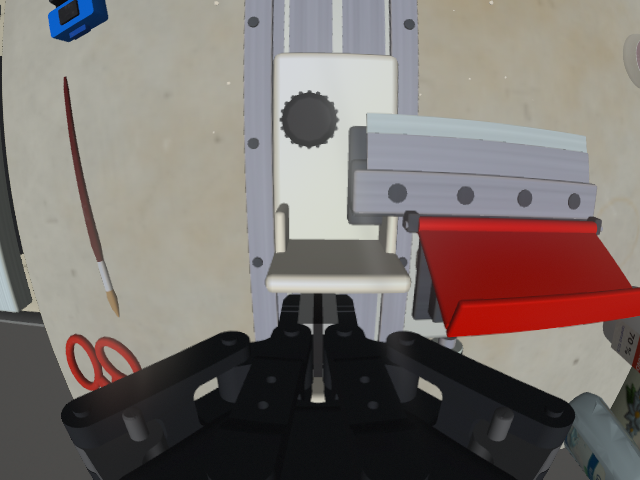

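```bash
python3 - <<'E'
import cv2
from h import *
for n in (3,4,5):
    g=cv2.cvtColor(cv2.imread(f"pics/w{n}.png"),6)[80:160,265:352]
    m=(g<105).astype(np.uint8);k,l,st,c=cv2.connectedComponentsWithStats(m);i=1+np.argmax([st[j][4] if st[j][0]+st[j][2]<84 else 0 for j in range(1,k)]);print(n,st[i],2*np.sqrt(st[i][4]/np.pi))
a=[cv2.resize(cv2.imread(p)[y:y+40,x:x+40] ,(390,390)) for p,x,y in [("pics/scene0.png",328,160)]]
E
python3 -m creep '[[0,0,0,0.001,0,0,0],[0,0,0,0.001,0,0,0],[0,0,0,0,0,0,0]]'
```

```text
3 [  13    7   63   62 2795] 59.65487848897842
4 [  13    7   63   62 2785] 59.548065729185765
5 [  15   11   58   57 2417] 55.47449846213022
time: 10.12
tool_pos: [0.4584, -0.0869, 0.1106]
tool_rot: [0.003, 0.722, 0.692, -0.003]
contact_force: [-3.3, -15.8, 0.7]
gripper_width: -0.001
```

```bash
python3 -m creep '[[0,0,0,-0.002,0,0,0],[0,0,0,-0.003,0,0,0],[0,0,0,-0.006,0,0,0],[0,0,0,-0.01,0,0,0],[0,0,0,-0.01,0,0,0],[0,0,0,0,0,-0.015,0],[0,0,0,0,0,-0.02,0],[0,0,0,0,0,-0.03,0],[0,0,0,0,0,-0.03,0],[0,0,0,0,0.02,-0.02,0],[0,0,0,0,0.03,0,0],[0,0,0,0,0.03,0,0],[0,0,0,0,0.007,0,0],[0,0,0,0,0,0,0],[0,0,0,0,0,0,0]]'
python3 - <<'E'
from plant import manip
from h import *
import cv2
s=manip.state();print(s["contact_force"],bed(s["tool_pos"]))
cv2.imwrite("pics/w6.png",manip.grab_frame("wrist"))
E
```

```text
time: 11.37
tool_pos: [0.543, -0.1183, 0.2236]
tool_rot: [-0.001, 0.722, 0.692, -0.0]
contact_force: [-0.3, 0.0, -1.4]
gripper_width: -0.001
[-0.30847378  0.02210573 -1.4003669 ] [ 78.6 -57.2]
```

View pics/w6.png

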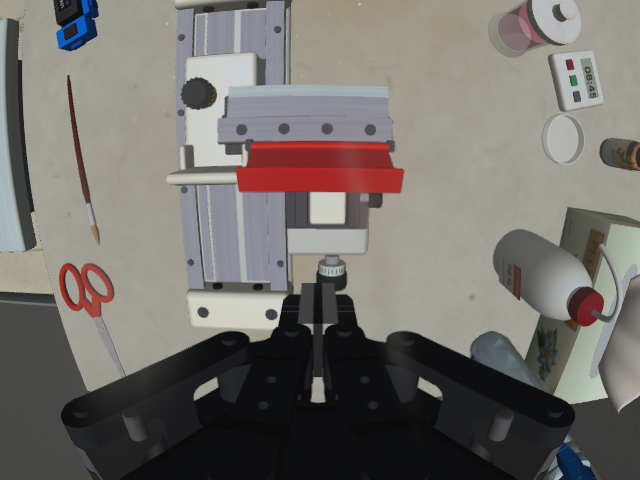

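```bash
python3 -m creep '[[0,0,0,0,0,0.015,0],[0,0,0,0,0,0.02,0],[0,0,0,0,0,0.02,0],[0,0,0,0,0,0.02,0],[0,0,0,0,0,0.008,0],[0,0,0,0.004,0,0,0],[0,0,0,0.004,0,0,0],[0,0,0,0.004,0,0,0],[0,0,0,0,0,0,0]]'
python3 - <<'E'
from plant import manip
from h import *
import cv2
s=manip.state();print(s["contact_force"],bed(s["tool_pos"]))
cv2.imwrite("pics/w7.png",manip.grab_frame("wrist"))
E
```

```text
time: 12.17
tool_pos: [0.5449, -0.1057, 0.1432]
tool_rot: [0.001, 0.721, 0.693, 0.001]
contact_force: [0.6, -0.3, -0.1]
gripper_width: 0.0
[ 0.57964701 -0.25519848 -0.11152878] [ 80.  -44.5]
```

View pics/w7.png

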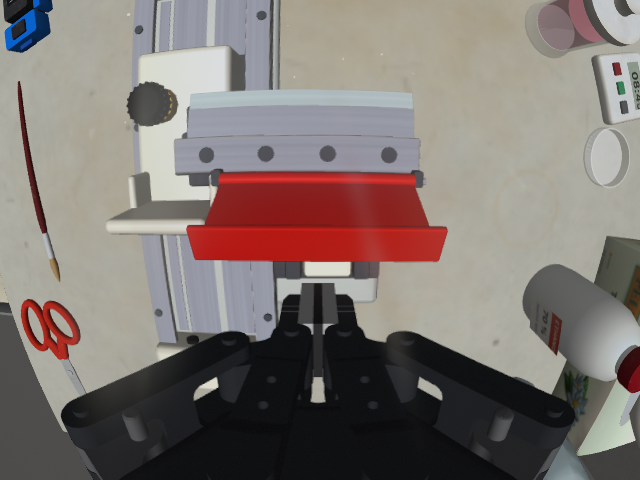

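```bash
python3 -m creep '[[0,0,0,0.003,0,0,0],[0,0,0,0.003,0,0,0],[0,0,0,0.003,0,0,0],[0,0,0,0.003,0,0,0],[0,0,0,0.003,0,0,0],[0,0,0,0.003,0,0,0],[0,0,0,0.003,0,0,0],[0,0,0,0.003,0,0,0],[0,0,0,0.002,0,0,0],[0,0,0,0.002,0,0,0],[0,0,0,0.002,0,0,0],[0,0,0,0.002,0,0,0]]'
python3 - <<'E'
from plant import manip
from h import *
import cv2
s=manip.state();print(s["contact_force"],bed(s["tool_pos"]))
cv2.imwrite("pics/w8.png",manip.grab_frame("wrist"))
E
```

```text
time: 13.22
tool_pos: [0.5454, -0.074, 0.1412]
tool_rot: [-0.0, 0.722, 0.692, -0.0]
contact_force: [-0.0, -0.6, 0.3]
gripper_width: 0.0
[-0.00705486 -0.57318418  0.26672511] [ 79.1 -12.8]
```

View pics/w8.png

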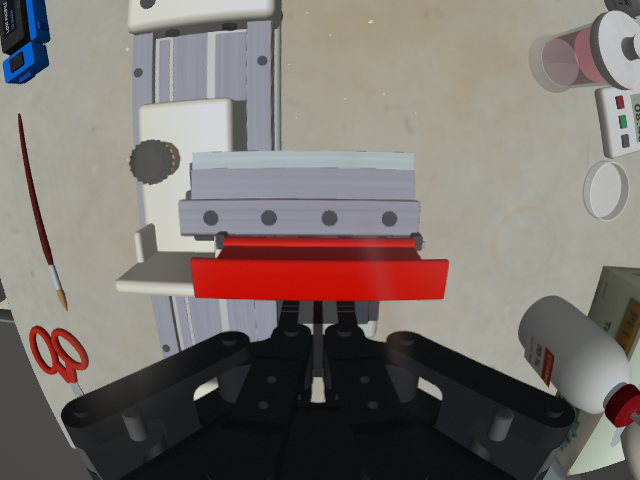

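Guard is nearly upright and in contact; continue pushing.

```bash
python3 -m creep '[[0,0,0,0.002,0,0,0],[0,0,0,0.002,0,0,0],[0,0,0,0.002,0,0,0],[0,0,0,0.002,0,0,0],[0,0,0,0.002,0,0,0],[0,0,0,0.002,0,0,0],[0,0,0,0.002,0,0,0],[0,0,0,0.002,0,0,0],[0,0,0,0,0,0,0],[0,0,0,0,0,0,0],[0,0,0,0,0,0,0],[0,0,0,0,0,0,0]]'
python3 - <<'E'
from plant import manip
from h import *
import cv2
s=manip.state();print(s["contact_force"],bed(s["tool_pos"]))
cv2.imwrite("pics/w9.png",manip.grab_frame("wrist"))
E
```

```text
time: 14.27
tool_pos: [0.546, -0.0583, 0.1413]
tool_rot: [0.0, 0.722, 0.692, -0.0]
contact_force: [0.3, -0.3, -0.5]
gripper_width: -0.002
[ 0.34468199 -0.25592181 -0.51789363] [79.1  2.9]
```

View pics/w9.png

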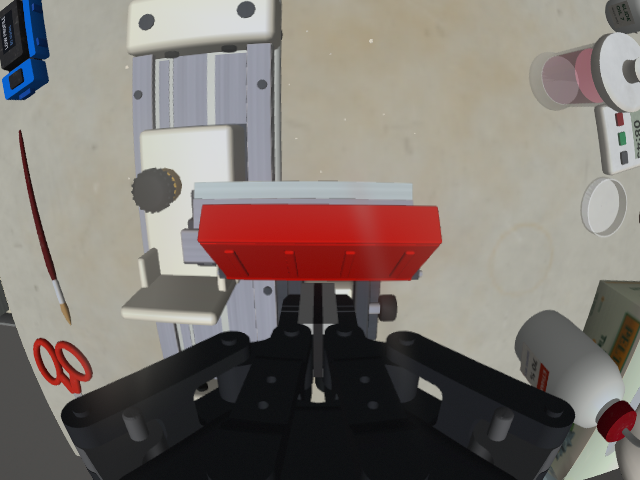

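```bash
python3 -m creep '[[0,0,0,0.002,0,0,0],[0,0,0,0.002,0,0,0],[0,0,0,0.002,0,0,0],[0,0,0,0,0,0,0],[0,0,0,0,0,0,0],[0,0,0,0,0,0,0]]'
python3 - <<'E'
from plant import manip
from h import *
import cv2
s=manip.state();print(s["contact_force"],bed(s["tool_pos"]))
cv2.imwrite("pics/w10.png",manip.grab_frame("wrist"))
E
```

```text
time: 14.82
tool_pos: [0.5463, -0.0522, 0.1413]
tool_rot: [0.0, 0.722, 0.692, -0.0]
contact_force: [0.2, 0.0, 0.5]
gripper_width: -0.002
[0.24772603 0.04529599 0.52030817] [79.1  9. ]
```

View pics/w10.png

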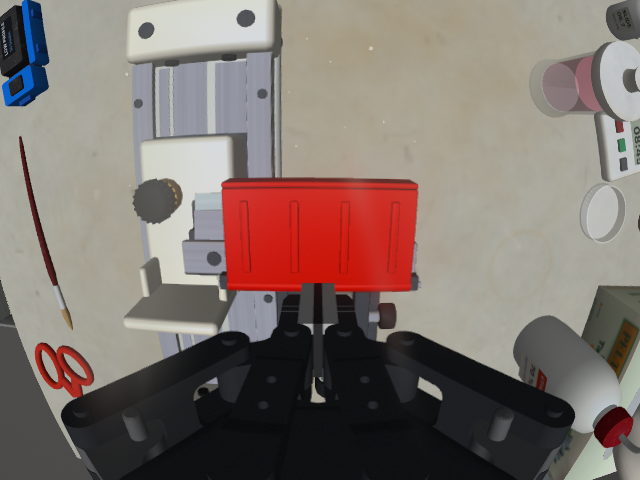

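The guard has fallen over the knife (red flap at px 222–417 × 180–290). I'll retreat upward and check.

```bash
python3 -m creep '[[0,0,0,-0.005,0,0,0],[0,0,0,-0.01,0,-0.01,0],[0,0,0,-0.01,0,-0.02,0],[0,0,0,-0.01,0,-0.03,0],[0,0,0,-0.01,0,-0.03,0],[0,0,0,-0.02,0,-0.03,0],[0,0,0,-0.02,0,-0.03,0],[0,0,0,-0.02,0,-0.03,0],[0,0,0,-0.02,0,0,0],[0,0,0,-0.02,0,0,0],[0,0,0,0,0,0,0],[0,0,0,0,0,0,0],[0,0,0,0,0,0,0]]'
python3 - <<'E'
from plant import manip
from h import *
import cv2
s=manip.state();print(s["contact_force"],bed(s["tool_pos"]))
cv2.imwrite("pics/w11.png",manip.grab_frame("wrist"))
cal=manip.get_calibration("wrist");print(cal)
f=manip.grab_frame("scene")[110:310,170:430];cv2.imwrite("pics/s11.png",cv2.resize(f,(780,600),interpolation=2))
for n in("wash_bottle","staining_jar"):
    r=manip.cut_out(n,"scene");print(n,[(round(q["confidence"],2),np.round(q["rect"])) for q in r[:2]])
E
```

```text
time: 15.95
tool_pos: [0.54, -0.1971, 0.3213]
tool_rot: [-0.0, 0.722, 0.692, 0.0]
contact_force: [-0.2, -0.6, -0.1]
gripper_width: -0.004
[-0.17945539 -0.56484999 -0.12558495] [  79.  -136.1]
{'fx': 371.64829954431775, 'fy': 371.64829954431775, 'cx': 317.55249936329034, 'cy': 236.05565532554763, 'xyz': array([ 0.54439644, -0.12502743,  0.4645892 ]), 'attitude': array([ 0.14040821,  0.98987242, -0.02071907, -0.00297461])}
wash_bottle [(0.57, array([190., 147., 225., 207.]))]
staining_jar [(0.88, array([216., 244., 244., 290.]))]
```

View pics/w11.png

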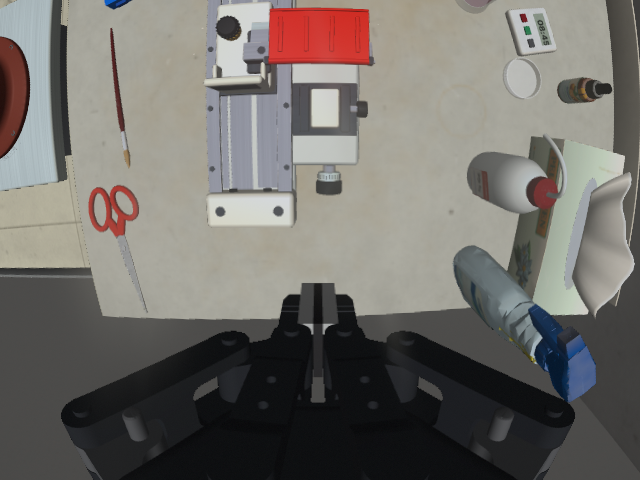

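View pics/s11.png

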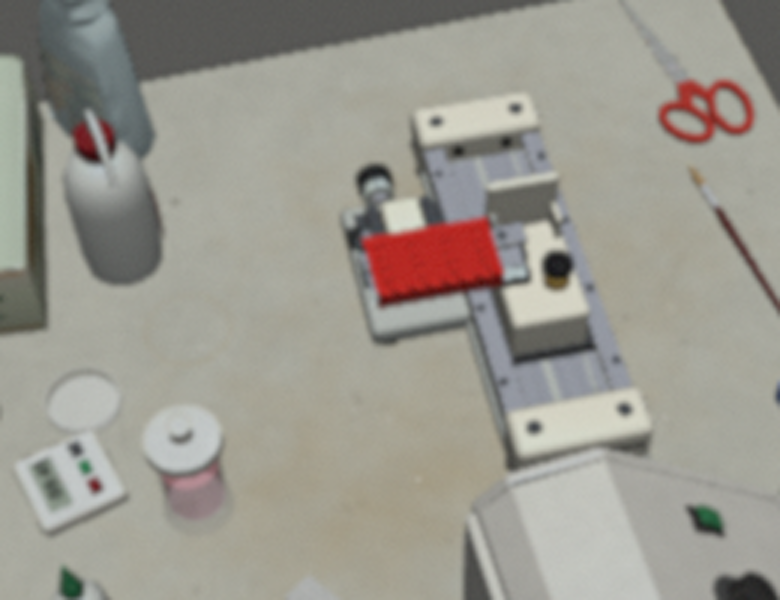

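Run:
```python
from plant import manip
from h import *
import cv2
f0=cv2.imread("pics/scene0.png");f1=manip.grab_frame("scene");t1=manip.grab_frame("top")
a=cv2.resize(f0[158:194,328:368],(400,360),interpolation=2);b=cv2.resize(f1[183:219,335:375],(400,360),interpolation=2)
cv2.imwrite("pics/cmp.png",np.hstack([a,b]))
t=cv2.resize(t1[200:320,300:470],(765,540),interpolation=2);cv2.imwrite("pics/t12.png",t)
```

```text
(no output)
```

View pics/cmp.png

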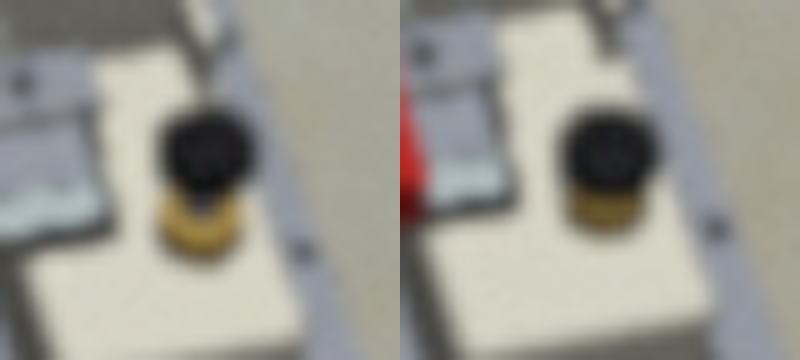

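View pics/t12.png

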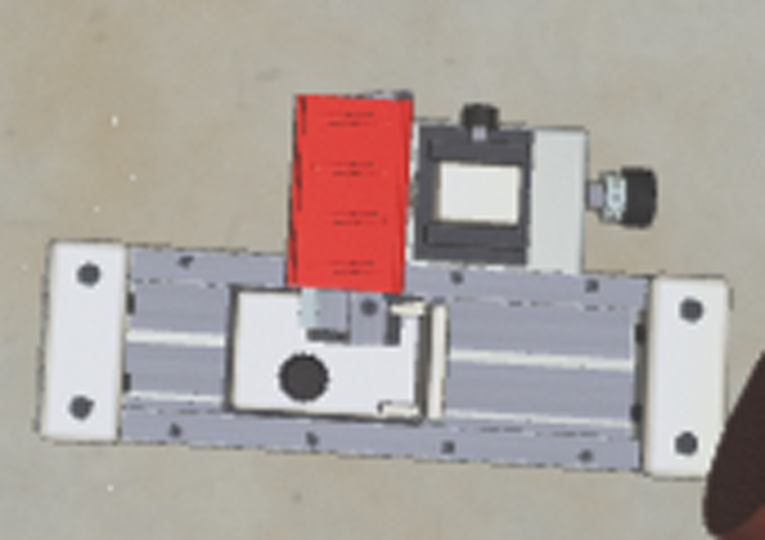

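The before/after comparison shows the knob now sitting on its bushing with no gap. The top view shows the guard covering the knife edge, and the robot is clear of everything.

```bash
python3 -c "
from plant import manip
print(manip.job_done(), manip.state()['time'])"
```

```text
the job is handed in; nothing more can be done
the job is handed in; nothing more can be done
```

The sledge is locked in the park hole and the red guard is folded over the knife edge. I handed the job in at about 16 s.

- **Sledge:** I pushed it about 64 mm towards +y with shut fingers on the push plate, at 12 to 24 mm/s. At the hole the push force rose from about 4 N to 16 N and the tool stopped moving.
- **Lock pin:** The knob's size in the wrist picture shrank by the amount a roughly 9 to 10 mm drop would give. The scene picture shows no gap left between the knob and its bushing. I did not pull the sledge back to test the lock the other way.
- **Guard:** I pushed its outer face past upright and it fell shut. The last top and scene pictures show it lying over the knife edge.
- **Surroundings:** The fingers stayed well above or behind the blade throughout. The wash bottle and staining jar are within about 5 pixels of where they started, which is about as closely as the detections agree with each other. At hand-in the robot was clear of everything and the force reading was near zero.

One small disagreement: the top and wrist cameras differed by about 2 mm on where the bed stands, and the bed came out about 2 to 3% short in the top picture. Neither affected the job.

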